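# Tip the grooved honing stone out of its packed case and lay it on the bench block

### The job

Get the grooved honing stone out of the packed case and lay it flat, groove up, on the black rubber block, lengthwise and wholly on it, without dropping it. There is no room for fingers between the stones: the case is hollow under one end of the row, you have to feel which, so press the grooved stone down at that end, without forcing it, until it bottoms and stays tipped up by itself, then take it by its raised end. Leave the four plain stones lying level in the case and do not disturb the gravers and the oil cup.

Things in the scene. Friction and masses are not known exactly. Their poses are not given: they have to be found in the camera images.
- grooved_stone: the stone to fetch: rectangular grey honing stone 110 (x) x 32 (y) x 18 (z) mm, about 0.15 kg, with one straight groove 10 mm wide and 5 mm deep along the middle of its top. Origin: centre of its underside; x along its length, away from the robot as the case has it, z up out of the grooved face. Starts flat in one of the three middle places of the case.
- flat_stone_1: plain honing stone 110 x 32 x 18 mm without a groove, packed in the case beside the others; same origin and axes as the grooved stone
- flat_stone_2: plain honing stone 110 x 32 x 18 mm without a groove, packed in the case beside the others; same origin and axes as the grooved stone
- flat_stone_3: plain honing stone 110 x 32 x 18 mm without a groove, packed in the case beside the others; same origin and axes as the grooved stone
- flat_stone_4: plain honing stone 110 x 32 x 18 mm without a groove, packed in the case beside the others; same origin and axes as the grooved stone
- stone_case: open wooden case 136 (x) x 179 (y) x 44 mm, fixed to the bench, the same at both ends; origin at the centre of its underside. Five stones lie side by side along x, under 1 mm apart, with 1 mm of play at each end; their tops and the walls are flush at z = 44 mm, so only the tops can be reached. A finger that presses partly on a neighbour may tip that one too.
- press_far (a point): point on the case's middle line, level with the stones' tops, 32 mm toward +x (the far side). The floor under the stones (z = 26 mm) is solid under one half of the row only, x < +1.5 mm or x > -1.5 mm; under the other half is a hollow 19 mm deep. Which half is not to be seen and changes: the case may stand either way round.
- press_near (a point): the like point 32 mm toward -x (the robot's side). Pressed on its top over the solid half a stone does not give; over the hollow it gives at under 2 N, rocks over the board's edge and bottoms after 4 to 12 mm, the more the farther out the finger bears. Pressed to the bottom and let go it stays: tilted 0.36 rad, its raised end 19 mm above its neighbours. Let go well short of that it falls back level.
- rubber_block: black rubber bench block 150 (x) x 100 (y) x 22 mm, fixed; origin at the centre of its underside, x along its length, top at z = 22 mm. The grooved stone shall lie on it along x, either way round. (A bench lamp is pushed back behind the work: its post stands behind the case, its shade hangs 0.55 m above the bench beyond x = 0.58 m.)
- graver_a: bystander: graver with a mushroom-shaped wooden handle, 22 x 91 x 22 mm, lying on the bench; leave it
- graver_b: bystander: a second such graver; leave it
- oil_cup: bystander: small brass oil cup with lid, 31 mm wide, 34 mm high; leave it

How it is judged:
By the outcome, as a careful person would: the job done as asked, in the order asked, and still so for the second after the job is handed in, with the robot touching nothing.
It also fails if it takes over 59 s, if anything falls off the work surface, if the arm or the gripper's body presses on something with over 40 N, if the wrist force passes 120 N, or if a joint passes its speed limit or range.

### The arm

A 6-joint arm with a two-finger parallel gripper is mounted at the origin on a cart in front of the work surface, level with it; the furniture and walls round the work are solid. World frame = base frame: x ahead of the robot, y to its left, z up, the work surface at z = 0. Lengths are in m, angles in rad, forces in N, time in s.
With the tool pointing down it reaches from about 0.325 to 0.9 m from the base axis. Payload 3.5 kg.
Tool frame: the origin (TCP) lies on the centre line of the jaws, within the pads' length; the fingertips stand ahead of it and the grasp point (between the pads) lies 8 mm behind it (env.tcp_to_tips is the x of the fingertips in the tool frame, in m); x points along the fingers, y is the direction in which the jaws open and shut, and the axes are right-handed (so a half turn about x gives the same grasp; the last joint's range is limited). The gripper opens to 85 mm and grips with 20 to 120 N. Pads are 22 mm wide; open, the fingers measure 114 mm over their backs; the gripper's body (76 mm by 85 mm) begins 54 mm behind the grasp point. The pads swing forward as they close: fully open they stand 13 mm farther back than shut.
Start: joints at [1.054, 0.276, -0.026, 1.268, 0, 1.467], TCP at [0.251, 0.572, 0.242] pointing down, gripper open.
Joint ranges: [-3.12, 3.12], [-0.85, 1.88], [-1.08, 1.24], [-1.95, 2.15], [-1.57, 1.53], [-3.14, 3.14]. Speed limits (rad/s): [2.57, 2.57, 3.14, 3.14, 3.14, 3.14].

### API

Orientations are given as a 3x3 rotation matrix whose columns are the frame's x, y, z axes.
In Python, from cell import env, vision gives the robot as it stands.
- The arm moves only by the tool move_arm, never from a script. Its argument "plan" is text: rows parted by semicolons, each of 5 numbers parted by spaces: the shift along the tool's x, y, z in m, then the turn about the tool's x in rad, then the opening, from 0 (shut) to 1 (fully open). A call has 1 to 10 rows; each row shifts and turns the commanded pose from where the row before left it, along the tool's axes as they then stand; what a row does not reach is not made up. A row lasts 1/8 s, in which the tool goes at most 62.5 mm and 10.7 degrees, less where a joint would pass 70% of its speed; a pose out of reach is approached as far as the arm can. A call is refused whole if a number of a shift passes 0.0625 or a number of a turn 0.188, either way. A call with a gripper value outside its range is refused whole. The fingers move at their own pace and stop on an object; "newtons" is the grip in N (left out, the last holds). Time passes only in rows, so rows that do not move let the fingers close. It gives the time, the measured TCP pose, the force and the opening at its end, in the units of the state.
- env.read_state(): the state, without advancing time (a new reading comes with each control period).
- vision.get_image(name): name is "scene" or "top"; returns the picture (400x640x3 uint8, red, green, blue); there is no depth.
- vision.camera_model(name): a dict with "intrinsics" (3x3 intrinsics, pixels), "k1" (the pictures are not rectified: a ray, as slopes to the right and down, at radius r is drawn at 1 + k1 r^2 times it, then the intrinsics apply), "R" (3x3) and "t" (3): a world point X has camera coordinates R X + t. Camera axes: x right, y down, z forward; pixel columns grow to the right and rows downward; lengths in m; the calibration is good to about 2 mm. A picture is of the moment at which its call begins. camera_model takes no time and is no camera call.
- env.finish_job(): hands the job in, once; it reports no verdict.
The state is a dict: "time": time; "joint_positions": joint angles; "qvel": joint speeds; "joint_efforts": joint torques, N m; "tool_pos": TCP position; "orientation": TCP orientation; "wrist_force": force on the tool from outside, world axes, zero at the start; "wrist_torque": the same for the moment, N m; "width": finger opening in m.
Only numpy, scipy, OpenCV 4.12 (cv2) and the standard library are available. Lean on these libraries where they do the work, as an engineer would, in place of code of your own. Each camera call takes 0.05 s, during which the arm holds its last target.

## Working session

There is one attempt and no reset: what is moved stays moved. The work goes in short steps, Python scripts to look and compute and a tool call to move; the robot and the scene stay as the last step left them, time stands still between calls to the robot, and variables do not carry over. Pictures are saved under pics/ and viewed, and the job is handed in when it is done.

Besides the shell and the picture viewer there is one more tool, called after ">>>" as name(argument=value, ...), one argument or row to a line, values as JSON. move_arm: Moves the arm, as the interface text tells. Its arguments: {"type":"object","properties":{"plan":{"type":"string"},"newtons":{"type":"number"}},"required":["plan"]}

```bash
ls; mkdir -p pics; python3 - <<'E'
from cell import env, vision
import cv2
for n in("scene","top"):
    cv2.imwrite(f"pics/{n}0.png",vision.get_image(n)[:,:,::-1]); m=vision.camera_model(n); print(m)
s=env.read_state()
for k in s: print(k,s[k])
print(env.tcp_to_tips)
E
```

```text
pics
{'intrinsics': array([[388.11469424,   0.        , 313.50525861],
       [  0.        , 388.11469424, 199.94655569],
       [  0.        ,   0.        ,   1.        ]]), 'k1': 0.024659859681806885, 'R': array([[ 0.67410537, -0.73838945,  0.01905177],
       [-0.55965101, -0.52742121, -0.63923205],
       [ 0.48205051,  0.42024742, -0.76877787]]), 't': array([-0.46073104,  0.27626618,  0.82308951])}
{'intrinsics': array([[469.36838293,   0.        , 314.99944791],
       [  0.        , 469.36838293, 202.02879262],
       [  0.        ,   0.        ,   1.        ]]), 'k1': -0.09282939599927426, 'R': array([[ 0.01910427, -0.99974245,  0.01225003],
       [-0.99783224, -0.01983663, -0.06274818],
       [ 0.06297502, -0.01102472, -0.99795421]]), 't': array([-0.12593908,  0.51876875,  1.26807943])}
time 0.1
joint_positions [ 1.05355590e+00  2.77060870e-01 -2.77449100e-02  1.26797801e+00
  4.22586205e-06  1.46738236e+00]
qvel [-0.00031693 -0.00168843  0.00234073 -0.00116739 -0.0021755  -0.00071759]
joint_efforts [-4.63782339e-05 -4.46708107e+01  2.96128571e+01  8.42772162e-03
 -9.92030982e-05 -6.47902809e-06]
tool_pos [0.2510028  0.57164618 0.24126848]
orientation [[-9.86439202e-04  4.02114757e-01  9.15588744e-01]
 [-1.72538504e-03  9.15587143e-01 -4.02115913e-01]
 [-9.99998025e-01 -1.97640602e-03 -2.09368266e-04]]
wrist_force [-0.39100528  0.26949016 -0.38482423]
wrist_torque [-0.0605885   0.05806653 -0.00229065]
width 0.08523471250671089
0.011
```

View pics/scene0.png

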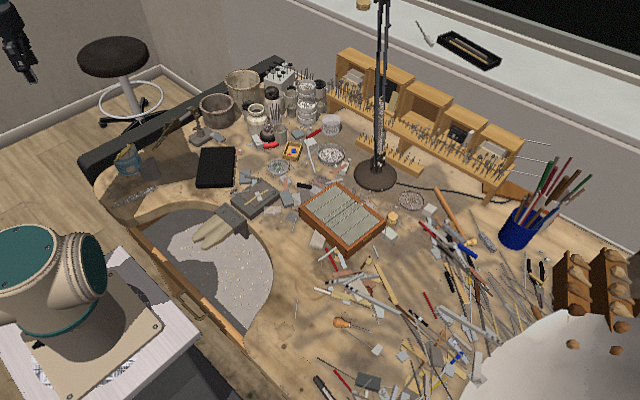

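View pics/top0.png

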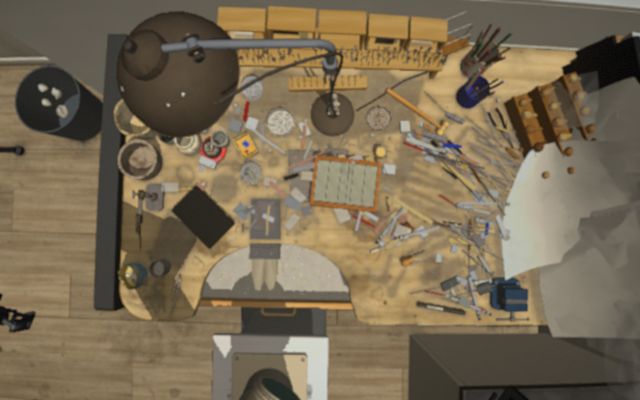

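The arm stands at the left edge of both pictures. The case is at about (346,182) in the top view and the black block at about (203,217). I'll zoom in on both.

```bash
python3 - <<'E'
import cv2
a=cv2.imread("pics/top0.png")[145:265,160:420]; cv2.imwrite("pics/topz.png",cv2.resize(a,None,fx=3,fy=3,interpolation=cv2.INTER_CUBIC))
a=cv2.imread("pics/scene0.png")[170:270,280:410]; cv2.imwrite("pics/scz.png",cv2.resize(a,None,fx=6,fy=6,interpolation=cv2.INTER_CUBIC))
a=cv2.imread("pics/scene0.png")[130:210,170:260]; cv2.imwrite("pics/scb.png",cv2.resize(a,None,fx=6,fy=6,interpolation=cv2.INTER_CUBIC))
E
```

```text
(no output)
```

View pics/topz.png

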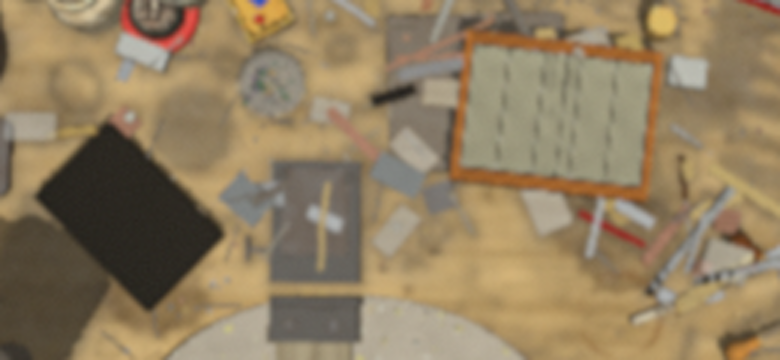

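View pics/scz.png

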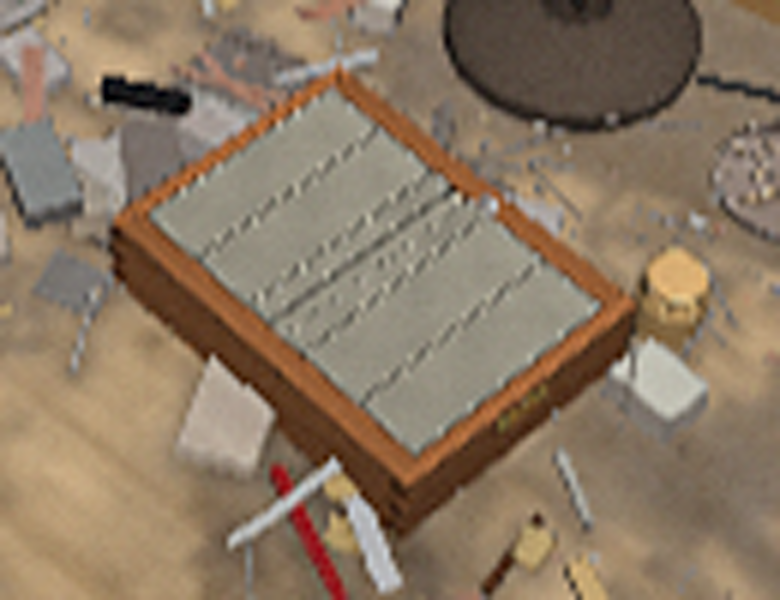

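View pics/scb.png

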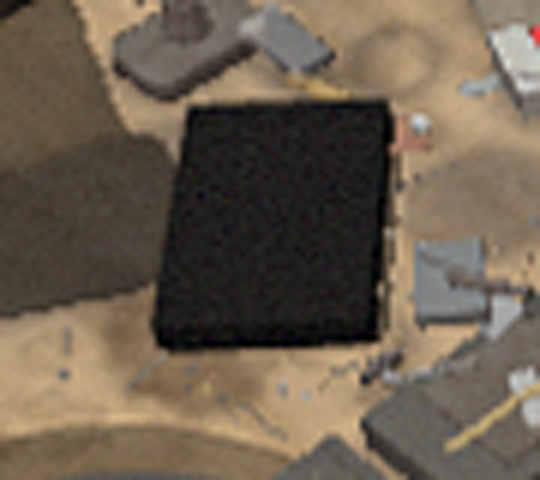

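The grooved stone is in the middle place, with its groove at crop (560,110) in the top view. Next I'll fit the case and block poses.

```bash
cat > h.py <<'E'
import numpy as np, cv2
from cell import env, vision
from scipy.optimize import least_squares
def proj(n,X):
    m=vision.camera_model(n); X=np.atleast_2d(X); c=X@m["R"].T+m["t"]; s=c[:,:2]/c[:,2:]
    s=s*(1+m["k1"]*(s**2).sum(1,keepdims=True)); K=m["intrinsics"]
    return s*[K[0,0],K[1,1]]+K[:2,2]
def unproj(n,p,z):
    m=vision.camera_model(n); K=m["intrinsics"]
    d=(np.atleast_2d(p)-K[:2,2])/[K[0,0],K[1,1]]; s=d.copy()
    for _ in range(20): s=d/(1+m["k1"]*(s**2).sum(1,keepdims=True))
    r=np.c_[s,np.ones(len(s))]@m["R"]; o=-m["R"].T@m["t"]
    return o+r*((z-o[2])/r[:,2])[:,None]
E
python3 - <<'E'
from h import *
for nm,n,pts,z,sc,off in [("case","top",[(467,30),(663,55),(645,200),(452,180)],.044,3,(160,145)),
 ("case","scene",[(340,70),(635,303),(408,485),(115,222)],.044,6,(280,170)),
 ("stones","scene",[(338,92),(603,303),(418,455),(150,214)],.044,6,(280,170)),
 ("stones","top",[(474,47),(650,66),(640,188),(460,170)],.044,3,(160,145)),
 ("block","top",[(110,124),(222,235),(150,310),(38,194)],.022,3,(160,145)),
 ("block","scene",[(190,103),(390,100),(380,325),(158,327)],.022,6,(170,130))]:
    p=(np.array(pts)+.5)/sc-.5+off
    X=unproj(n,p,z)[:,:2]; e=np.roll(X,-1,0)-X
    print(nm,n,X.round(4).tolist(),"c",X.mean(0).round(4),"L",np.linalg.norm(e,axis=1).round(4),"ang",np.degrees(np.arctan2(e[:,1],e[:,0])).round(1))
E
```

```text
case top [[0.6476, -0.114], [0.6288, -0.2912], [0.4976, -0.2762], [0.5121, -0.1031]] c [ 0.5715 -0.1961] L [0.1782 0.132  0.1737 0.1359] ang [-96.1 173.5  85.2  -4.6]
case scene [[0.6447, -0.1177], [0.6287, -0.2919], [0.495, -0.2791], [0.5117, -0.1046]] c [ 0.57   -0.1983] L [0.175  0.1343 0.1753 0.1336] ang [-95.2 174.5  84.5  -5.6]
stones scene [[0.6339, -0.1256], [0.6196, -0.2822], [0.5085, -0.2732], [0.5251, -0.1125]] c [ 0.5718 -0.1984] L [0.1572 0.1114 0.1616 0.1096] ang [-95.2 175.4  84.1  -6.9]
stones top [[0.6323, -0.1205], [0.6185, -0.2795], [0.5082, -0.2716], [0.5212, -0.1101]] c [ 0.57   -0.1954] L [0.1595 0.1105 0.162  0.1116] ang [-95.  175.9  85.4  -5.4]
block top [[0.5584, 0.2104], [0.4592, 0.1045], [0.3899, 0.1682], [0.493, 0.2745]] c [0.4751 0.1894] L [0.145  0.0941 0.1481 0.0916] ang [-133.1  137.4   45.9  -44.5]
block scene [[0.4904, 0.2772], [0.5599, 0.2077], [0.4585, 0.0949], [0.3887, 0.1669]] c [0.4744 0.1867] L [0.0983 0.1517 0.1003 0.15  ] ang [ -45.  -132.   134.1   47.3]
```

```bash
cat > fit.py <<'E'
from h import *
from scipy.ndimage import map_coordinates, gaussian_filter
from scipy.optimize import minimize
def segs(rect):
    L,W=rect; return [((-L/2,-W/2),(L/2,-W/2)),((L/2,-W/2),(L/2,W/2)),((L/2,W/2),(-L/2,W/2)),((-L/2,W/2),(-L/2,-W/2))]
def pts(S,z,n=60):
    return np.vstack([np.c_[np.linspace(a[0],b[0],n),np.linspace(a[1],b[1],n),np.full(n,z)] for a,b in S])
P={"case":(pts(segs((.112,.163))+segs((.136,.179)),.044),[.571,-.197,-.095]),"block":(pts(segs((.150,.100)),.022),[.475,.188,.81])}
def place(P,q):
    c,s=np.cos(q[2]),np.sin(q[2]); return P@np.array([[c,-s,0],[s,c,0],[0,0,1]]).T+[q[0],q[1],0]
G={}
for n in("scene","top"):
    im=cv2.imread(f"pics/{n}0.png").astype(float); g=0
    for k in range(3):
        b=gaussian_filter(im[...,k],.7); gy,gx=np.gradient(b); g=g+gx**2+gy**2
    G[n]=gaussian_filter(np.sqrt(g),.6)
for o,(M,q0) in P.items():
    for cams in (["scene"],["top"],["scene","top"]):
        def f(d):
            q=np.array(q0)+d*[.001,.001,.01]; X=place(M,q)
            return -sum(map_coordinates(G[n],proj(n,X)[:,::-1].T,order=1).mean() for n in cams)
        best=min((minimize(f,np.array([a,b,c]),method="Nelder-Mead") for a in(-3,0,3) for b in(-3,0,3) for c in(-2,0,2)),key=lambda r:r.fun)
        print(o,cams,np.round(np.array(q0)+best.x*[.001,.001,.01],4),best.fun)
E
python3 fit.py
```

```text
Traceback (most recent call last):
  File "fit.py", line 22, in <module>
    best=min((minimize(f,np.array([a,b,c]),method="Nelder-Mead") for a in(-3,0,3) for b in(-3,0,3) for c in(-2,0,2)),key=lambda r:r.fun)
  File "fit.py", line 22, in <genexpr>
    best=min((minimize(f,np.array([a,b,c]),method="Nelder-Mead") for a in(-3,0,3) for b in(-3,0,3) for c in(-2,0,2)),key=lambda r:r.fun)
              ~~~~~~~~^^^^^^^^^^^^^^^^^^^^^^^^^^^^^^^^^^^^^^^^^^
  File "fit.py", line 21, in f
    return -sum(map_coordinates(G[n],proj(n,X)[:,::-1].T,order=1).mean() for n in cams)
            ~~~^^^^^^^^^^^^^^^^^^^^^^^^^^^^^^^^^^^^^^^^^^^^^^^^^^^^^^^^^^^^^^^^^^^^^^^^
  File "fit.py", line 21, in <genexpr>
    return -sum(map_coordinates(G[n],proj(n,X)[:,::-1].T,order=1).mean() for n in cams)
                                     ~~~~^^^^^
  File "h.py", line 5, in proj
    m=vision.camera_model(n); X=np.atleast_2d(X); c=X@m["R"].T+m["t"]; s=c[:,:2]/c[:,2:]
ValueError: time passes only in moves, steps and waits
```

```bash
sed -i 's/^def proj/CM={n:vision.camera_model(n) for n in("scene","top")}\ndef proj/; s/m=vision.camera_model(n)/m=CM[n]/' h.py; python3 fit.py; python3 -c "
from cell import env;print(env.read_state()['time'])"
```

```text
case ['scene'] [ 0.5708 -0.197  -0.0981] -33.38638596668103
case ['top'] [ 0.5724 -0.1953 -0.0972] -23.454834539229815
case ['scene', 'top'] [ 0.5713 -0.1965 -0.0969] -55.834066679543156
block ['scene'] [0.4749 0.1871 0.822 ] -39.29284282699473
block ['top'] [0.4764 0.19   0.8156] -40.12384145963647
block ['scene', 'top'] [0.4761 0.189  0.8166] -77.31104437734231
0.1
```

>>> move_arm(
  plan="0 -0.02 0.02 0 0; 0 -0.041 0.04 0 0; 0 -0.041 0.04 0 0; 0 -0.041 0.04 0 0; 0 -0.041 0.04 0 0; 0 -0.041 0.04 0 0; 0 -0.041 0.04 0 0; 0 -0.041 0.04 0 0; 0 -0.041 0.04 0 0; 0 -0.041 0.04 0 0",
  newtons=25,
)

```text
time: 1.35
tool_pos: [0.4429, 0.0615, 0.2421]
orientation: [[0.0, 0.402, 0.916], [0.0, 0.916, -0.402], [-1.0, 0.0, -0.0]]
wrist_force: [1.2, 0.0, 0.1]
width: -0.0001
```

```bash
cat > go.py <<'E'
import sys,numpy as np
from cell import env
s=env.read_state(); R=np.array(s["orientation"]); p=np.array(s["tool_pos"])
t=np.array([float(a) for a in sys.argv[1:4]]); yaw=float(sys.argv[4])
cur=np.arctan2(R[1,1],R[0,1])
print("t",s["time"],"pos",p.round(4),"yaw",cur.round(4),"tool-shift",(R.T@(t-p)).round(4),"turn",round(-(yaw-cur),4))
R2=np.array([[0,np.cos(yaw),np.sin(yaw)],[0,np.sin(yaw),-np.cos(yaw)],[-1,0,0]])
print("shift if turned first",(R2.T@(t-p)).round(4))
print("q",np.round(s["joint_positions"],3),"F",np.round(s["wrist_force"],2),"T",np.round(s["wrist_torque"],3),"w",round(s["width"],4))
E
python3 go.py .5395 -.1931 .07 -.097
```

```text
t 1.35 pos [0.4429 0.0615 0.2421] yaw 1.157 tool-shift [ 0.1721 -0.1943  0.1908] turn 1.254
shift if turned first [0.1721 0.1208 0.244 ]
q [-0.007 -0.043 -0.389  1.224  0.     0.407] F [1.19 0.04 0.13] T [ 0.003 -0.075  0.036] w -0.0001
```

>>> move_arm(
  plan="0 -0.04 0.039 0 0; 0 -0.04 0.039 0 0; 0 -0.04 0.039 0 0; 0 -0.04 0.039 0 0; 0 -0.034 0.035 0.05 0; 0 0 0 0.18 0; 0 0 0 0.18 0; 0 0 0 0.18 0; 0 0 0 0.18 0; 0 0 0 0.18 0",
)

```text
time: 2.6
tool_pos: [0.5393, -0.191, 0.2417]
orientation: [[-0.001, 0.98, 0.2], [0.001, 0.2, -0.98], [-1.0, -0.001, -0.001]]
wrist_force: [-0.8, -0.7, 0.2]
width: -0.0002
```

>>> move_arm(
  plan="0.02 0 0 0.18 0; 0.04 0 0 0.124 0; 0.06 0 0 0 0; 0.04 0 0 0 0; 0 0 0 0 0",
)

```text
time: 3.22
tool_pos: [0.5358, -0.1893, 0.0784]
orientation: [[-0.009, 0.995, -0.097], [0.004, -0.097, -0.995], [-1.0, -0.009, -0.003]]
wrist_force: [-0.4, 0.5, -0.6]
width: 0.0002
```

```bash
python3 go.py .5395 -.1931 .057 -.097; python3 - <<'E'
from h import *
for n in("scene","top"):
    im=vision.get_image(n)[:,:,::-1]; c=proj(n,[[.5713,-.1965,.044]])[0].astype(int)
    a=im[c[1]-70:c[1]+50,c[0]-80:c[0]+80]; cv2.imwrite(f"pics/{n}1.png",cv2.resize(a,None,fx=4.5,fy=4.5,interpolation=cv2.INTER_CUBIC))
E
```

```text
t 3.225 pos [ 0.5358 -0.1893  0.0784] yaw -0.097 tool-shift [0.0213 0.0042 0.0035] turn -0.0
shift if turned first [0.0214 0.004  0.0034]
q [-0.453  0.32  -0.341  0.92  -0.     1.215] F [-0.37  0.52 -0.56] T [-0.003 -0.003 -0.012] w 0.0002
```

View pics/scene1.png

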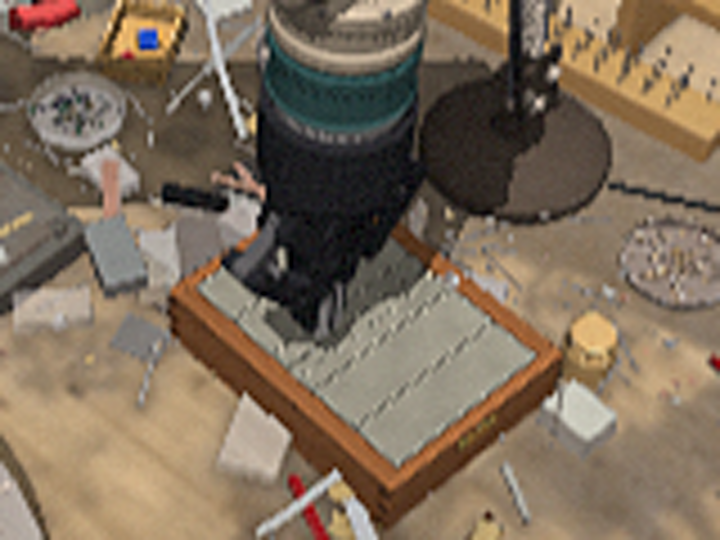

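View pics/top1.png

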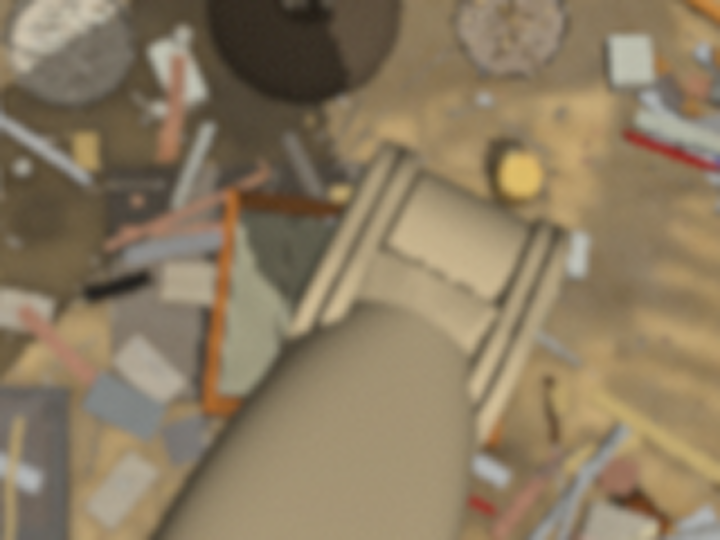

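The scene view shows the closed fingers above the case, at about crop (315,330). I'll centre them and then press in small steps.

>>> move_arm(
  plan="0.006 0.004 0.0035 0 0; 0.01 0 0 0 0; 0 0 0 0 0; 0 0 0 0 0",
)

```text
time: 3.82
tool_pos: [0.5433, -0.195, 0.0664]
orientation: [[-0.0, 0.995, -0.097], [-0.0, -0.097, -0.995], [-1.0, -0.0, 0.0]]
wrist_force: [0.2, 0.0, 0.8]
width: 0.0001
```

```bash
python3 go.py .5395 -.1931 .055 -.097; python3 - <<'E'
from h import *
for n in("scene",):
    im=vision.get_image(n)[:,:,::-1]; c=proj(n,[[.5713,-.1965,.044]])[0].astype(int)
    a=im[c[1]-40:c[1]+40,c[0]-50:c[0]+50]; cv2.imwrite(f"pics/{n}2.png",cv2.resize(a,None,fx=7,fy=7,interpolation=cv2.INTER_CUBIC))
E
```

```text
t 3.825 pos [ 0.5433 -0.195   0.0664] yaw -0.097 tool-shift [ 0.0114 -0.004  -0.0015] turn -0.0
shift if turned first [ 0.0114 -0.004  -0.0015]
q [-0.457  0.342 -0.339  0.89  -0.     1.211] F [0.2  0.03 0.76] T [0.032 0.02  0.016] w 0.0001
```

View pics/scene2.png

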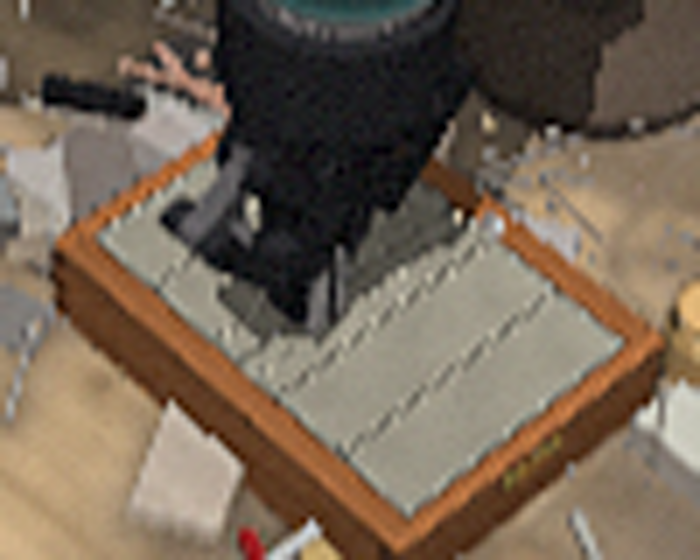

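>>> move_arm(
  plan="0 -0.004 -0.0015 0 0; 0.006 0 0 0 0; 0 0 0 0 0; 0 0 0 0 0",
)

```text
time: 4.38
tool_pos: [0.5394, -0.1931, 0.0602]
orientation: [[-0.0, 0.995, -0.097], [0.0, -0.097, -0.995], [-1.0, -0.0, -0.0]]
wrist_force: [0.0, 0.6, -0.1]
width: 0.0003
```

>>> move_arm(
  plan="0.002 0 0 0 0; 0 0 0 0 0; 0 0 0 0 0",
)

```text
time: 4.75
tool_pos: [0.5396, -0.1932, 0.0583]
orientation: [[0.0, 0.995, -0.097], [0.0, -0.097, -0.995], [-1.0, 0.0, -0.0]]
wrist_force: [0.5, 0.1, 0.7]
width: -0.0001
```

>>> move_arm(
  plan="0.002 0 0 0 0; 0 0 0 0 0; 0 0 0 0 0",
)

```text
time: 5.12
tool_pos: [0.5395, -0.1931, 0.0563]
orientation: [[-0.0, 0.995, -0.097], [0.0, -0.097, -0.995], [-1.0, -0.0, -0.0]]
wrist_force: [0.9, -0.3, -0.5]
width: 0.0
```

>>> move_arm(
  plan="0.001 0 0 0 0; 0 0 0 0 0; 0 0 0 0 0",
)

```text
time: 5.5
tool_pos: [0.5395, -0.1931, 0.0553]
orientation: [[-0.0, 0.995, -0.097], [-0.0, -0.097, -0.995], [-1.0, -0.0, 0.0]]
wrist_force: [0.4, 0.1, 0.1]
width: 0.0
```

>>> move_arm(
  plan="0.0007 0 0 0 0; 0 0 0 0 0; 0 0 0 0 0",
)

```text
time: 5.88
tool_pos: [0.5395, -0.1931, 0.0546]
orientation: [[0.0, 0.995, -0.097], [-0.0, -0.097, -0.995], [-1.0, 0.0, 0.0]]
wrist_force: [0.0, 0.2, 0.3]
width: 0.0002
```

>>> move_arm(
  plan="0.0005 0 0 0 0; 0 0 0 0 0; 0 0 0 0 0",
)

```text
time: 6.25
tool_pos: [0.5395, -0.1931, 0.0541]
orientation: [[-0.0, 0.995, -0.097], [0.0, -0.097, -0.995], [-1.0, -0.0, -0.0]]
wrist_force: [0.5, 0.8, -0.2]
width: -0.0001
```

>>> move_arm(
  plan="0.0007 0 0 0 0; 0 0 0 0 0; 0 0 0 0 0",
)

```text
time: 6.62
tool_pos: [0.5395, -0.1932, 0.0535]
orientation: [[-0.0, 0.995, -0.097], [-0.0, -0.097, -0.995], [-1.0, -0.0, 0.0]]
wrist_force: [0.1, -0.0, 1.1]
width: 0.0
```

>>> move_arm(
  plan="0.0007 0 0 0 0; 0 0 0 0 0; 0 0 0 0 0",
)

```text
time: 7.0
tool_pos: [0.5396, -0.1932, 0.0531]
orientation: [[0.0, 0.995, -0.097], [-0.0, -0.097, -0.995], [-1.0, 0.0, 0.0]]
wrist_force: [-1.9, 1.0, 4.7]
width: 0.0
```

```bash
python3 go.py .5395 -.1931 .052 -.097; python3 - <<'E'
from h import *
for n in("scene",):
    im=vision.get_image(n)[:,:,::-1]; c=proj(n,[[.5713,-.1965,.044]])[0].astype(int)
    a=im[c[1]-40:c[1]+40,c[0]-50:c[0]+50]; cv2.imwrite(f"pics/{n}3.png",cv2.resize(a,None,fx=7,fy=7,interpolation=cv2.INTER_CUBIC))
E
```

```text
t 7.0 pos [ 0.5396 -0.1932  0.0531] yaw -0.097 tool-shift [ 0.0011 -0.0001 -0.0001] turn -0.0
shift if turned first [ 0.0011 -0.0001 -0.0001]
q [-0.457  0.351 -0.36   0.859 -0.     1.211] F [-1.94  1.03  4.69] T [0.108 0.376 0.013] w 0.0
```

View pics/scene3.png

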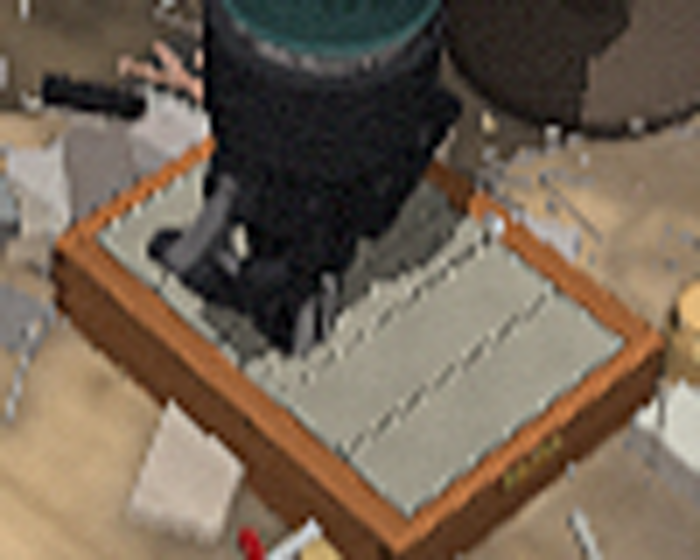

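Near end: 4.7 N with no give, so that half is solid. I'll lift, go to the far end and check the sideways alignment.

>>> move_arm(
  plan="-0.01 0 0 0 0; 0 0.02 0 0 0; 0 0.03 0 0 0; 0 0.014 0 0 0; 0 0 0 0 0; 0 0 0 0 0",
)

```text
time: 7.8
tool_pos: [0.602, -0.1989, 0.0623]
orientation: [[-0.002, 0.995, -0.097], [0.001, -0.097, -0.995], [-1.0, -0.002, -0.0]]
wrist_force: [-0.4, -0.1, -0.7]
width: 0.0001
```

```bash
python3 go.py .6032 -.1995 .055 -.097; python3 - <<'E'
from h import *
for n in("scene",):
    im=vision.get_image(n)[:,:,::-1]; c=proj(n,[[.5713,-.1965,.044]])[0].astype(int)
    o=np.array([c[0]-50,c[1]-40])
    a=im[c[1]-40:c[1]+40,c[0]-50:c[0]+50]; a=cv2.resize(a,None,fx=7,fy=7,interpolation=cv2.INTER_CUBIC)
    def T(u,v): return [.5713+u*.9953+v*.0968,-.1965-u*.0968+v*.9953,.044]
    for v in (-.016,.016,-.005,.005):
        q=proj(n,[T(-.055,v),T(.055,v)]); q=((q-o+.5)*7).astype(int)
        cv2.line(a,tuple(map(int,q[0])),tuple(map(int,q[1])),(0,0,255),1)
    cv2.imwrite(f"pics/{n}4.png",a)
E
```

```text
t 7.8 pos [ 0.602  -0.1989  0.0623] yaw -0.0971 tool-shift [0.0073 0.0013 0.0004] turn -0.0001
shift if turned first [0.0073 0.0013 0.0004]
q [-0.421  0.434 -0.209  0.93  -0.     1.247] F [-0.43 -0.06 -0.7 ] T [-0.03   0.007  0.019] w 0.0001
```

View pics/scene4.png

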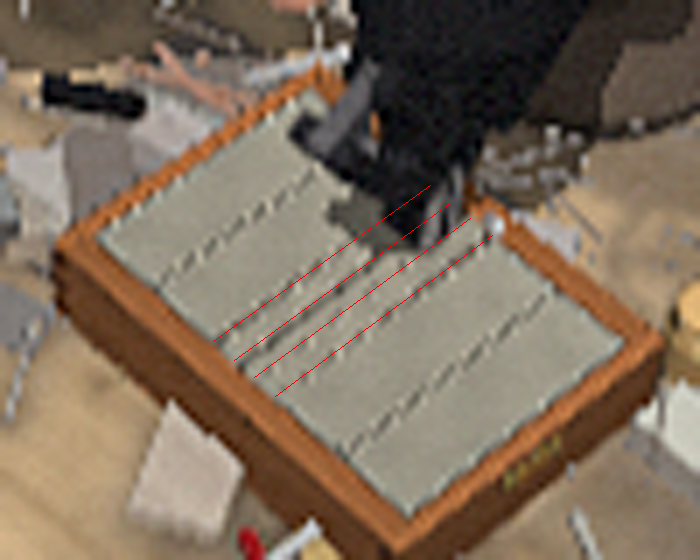

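The overlay matches the stone joints: the grooved stone lies between the red lines at (215,340) and (275,395). Now the far press.

>>> move_arm(
  plan="0.004 0 0 0 0; 0.004 0 0 0 0; 0 0 0 0 0; 0 0 0 0 0",
)

```text
time: 8.35
tool_pos: [0.6028, -0.1993, 0.055]
orientation: [[-0.001, 0.995, -0.097], [0.0, -0.097, -0.995], [-1.0, -0.001, 0.0]]
wrist_force: [-1.7, 1.2, 4.7]
width: -0.0002
```

>>> move_arm(
  plan="0.0015 0 0 0 0; 0 0 0 0 0; 0 0 0 0 0",
)

```text
time: 8.72
tool_pos: [0.6029, -0.1993, 0.055]
orientation: [[-0.0, 0.995, -0.097], [-0.0, -0.097, -0.995], [-1.0, -0.0, 0.0]]
wrist_force: [-5.1, 1.0, 13.3]
width: 0.0001
```

>>> move_arm(
  plan="0.001 0 0 0 0; 0 0 0 0 0; 0 0 0 0 0",
)

```text
time: 9.1
tool_pos: [0.6029, -0.1993, 0.0549]
orientation: [[-0.0, 0.995, -0.097], [-0.0, -0.097, -0.995], [-1.0, -0.0, 0.0]]
wrist_force: [-7.6, 2.4, 16.5]
width: -0.0001
```

Far end: stiff at TCP z = 0.055, where the tips are exactly level with the tops. The near end only resisted about 2 mm lower, so the near end may have given after all. I'll release and feel the near end again, more carefully.

>>> move_arm(
  plan="-0.003 0 0 0 0; -0.008 0 0 0 0; 0 -0.024 0 0 0; 0 -0.024 0 0 0; 0 -0.016 0 0 0; 0 0 0 0 0; 0.004 0 0 0 0; 0 0 0 0 0; 0 0 0 0 0",
)

```text
time: 10.22
tool_pos: [0.5401, -0.1932, 0.0591]
orientation: [[0.0, 0.995, -0.097], [-0.0, -0.097, -0.995], [-1.0, 0.0, 0.0]]
wrist_force: [-0.3, 0.7, -0.5]
width: 0.0001
```

```bash
python3 go.py .5395 -.1931 .055 -.097
```

```text
t 10.225 pos [ 0.5401 -0.1932  0.0591] yaw -0.0968 tool-shift [ 0.0041 -0.0006 -0.0001] turn 0.0002
shift if turned first [ 0.0041 -0.0006 -0.0001]
q [-0.456  0.345 -0.354  0.872  0.     1.211] F [-0.3   0.74 -0.47] T [-0.077 -0.027  0.015] w 0.0001
```

>>> move_arm(
  plan="0.0035 0 0 0 0; 0 0 0 0 0; 0 0 0 0 0",
)

```text
time: 10.6
tool_pos: [0.5395, -0.1931, 0.0556]
orientation: [[-0.0, 0.995, -0.097], [0.0, -0.097, -0.995], [-1.0, -0.0, -0.0]]
wrist_force: [0.2, 0.7, -0.3]
width: 0.0003
```

>>> move_arm(
  plan="0.001 0 0 0 0; 0 0 0 0 0; 0 0 0 0 0",
)

```text
time: 10.98
tool_pos: [0.5395, -0.1932, 0.0547]
orientation: [[0.0, 0.995, -0.097], [-0.0, -0.097, -0.995], [-1.0, 0.0, 0.0]]
wrist_force: [-0.9, 0.8, -0.1]
width: 0.0001
```

>>> move_arm(
  plan="0.001 0 0 0 0; 0 0 0 0 0; 0 0 0 0 0",
)

```text
time: 11.35
tool_pos: [0.5395, -0.1931, 0.0537]
orientation: [[-0.0, 0.995, -0.097], [0.0, -0.097, -0.995], [-1.0, -0.0, -0.0]]
wrist_force: [0.2, 0.2, 0.5]
width: -0.0001
```

>>> move_arm(
  plan="0.001 0 0 0 0; 0 0 0 0 0; 0 0 0 0 0",
)

```text
time: 11.72
tool_pos: [0.5395, -0.1932, 0.053]
orientation: [[0.0, 0.995, -0.097], [-0.0, -0.097, -0.995], [-1.0, 0.0, 0.0]]
wrist_force: [-1.6, 1.4, 5.0]
width: 0.0002
```

>>> move_arm(
  plan="0.0005 0 0 0 0; 0 0 0 0 0; 0 0 0 0 0",
)

```text
time: 12.1
tool_pos: [0.5395, -0.1932, 0.0528]
orientation: [[0.0, 0.995, -0.097], [-0.0, -0.097, -0.995], [-1.0, 0.0, 0.0]]
wrist_force: [-2.2, 1.1, 6.0]
width: 0.0
```

```bash
python3 go.py .5395 -.1931 .055 -.097;python3 - <<'E'
from h import *
for n in("scene",):
    im=vision.get_image(n)[:,:,::-1]; cv2.imwrite("pics/scene5full.png",im)
    a=im[165:245,295:385];a=cv2.resize(a,None,fx=8,fy=8,interpolation=cv2.INTER_CUBIC)
    cv2.imwrite(f"pics/{n}5.png",a)
E
```

```text
t 12.1 pos [ 0.5395 -0.1932  0.0528] yaw -0.097 tool-shift [-0.0022 -0.     -0.0001] turn -0.0
shift if turned first [-0.0022 -0.     -0.0001]
q [-0.457  0.352 -0.36   0.859 -0.     1.211] F [-2.24  1.14  5.95] T [0.116 0.499 0.015] w 0.0
```

View pics/scene5.png

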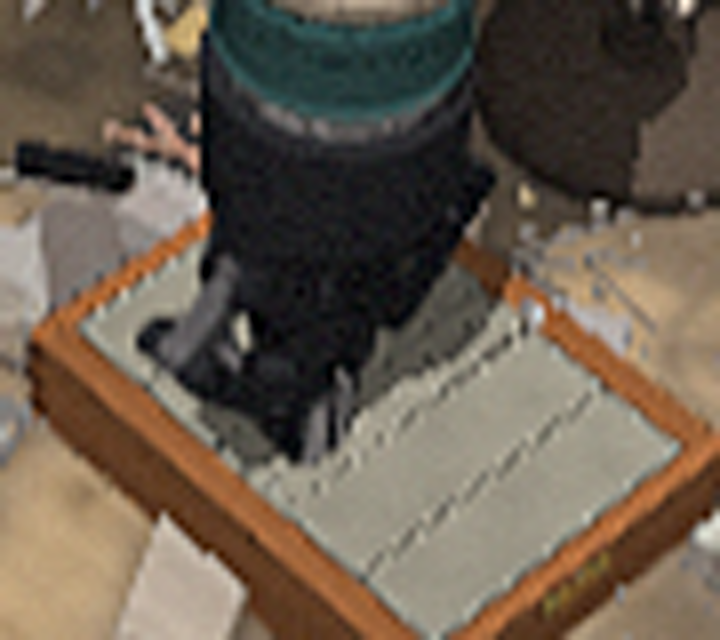

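The near end gives about 2 mm softly and then stiffens. The far end is rigid right at the top surface. So the hollow is at the near end, and the tilting stone seems to be wedging against the near end wall, because its top edge swings outward by more than the 1 mm of play. I'll ease off and press with a slight inward (+x) drag.

>>> move_arm(
  plan="-0.001 0 0 0 0; 0 0.001 0 0 0; 0 0 0 0 0; 0 0 0 0 0",
)

```text
time: 12.65
tool_pos: [0.5399, -0.1932, 0.053]
orientation: [[-0.001, 0.995, -0.097], [0.0, -0.097, -0.995], [-1.0, -0.001, 0.0]]
wrist_force: [-3.4, 0.5, 3.6]
width: 0.0
```

>>> move_arm(
  plan="0.0005 0.0005 0 0 0; 0.0005 0.0005 0 0 0; 0 0 0 0 0; 0 0 0 0 0",
)

```text
time: 13.15
tool_pos: [0.5417, -0.1933, 0.0521]
orientation: [[0.0, 0.995, -0.097], [0.0, -0.097, -0.995], [-1.0, 0.0, -0.0]]
wrist_force: [-0.6, 1.0, -0.0]
width: -0.0001
```

It gave: z = 0.0521 with no force. Continuing.

>>> move_arm(
  plan="0.0007 0.0002 0 0 0; 0.0007 0.0002 0 0 0; 0 0 0 0 0; 0 0 0 0 0",
)

```text
time: 13.65
tool_pos: [0.5419, -0.1934, 0.0508]
orientation: [[-0.0, 0.995, -0.097], [-0.0, -0.097, -0.995], [-1.0, -0.0, 0.0]]
wrist_force: [0.4, 0.4, 0.9]
width: 0.0003
```

>>> move_arm(
  plan="0.0007 0.0002 0 0 0; 0.0007 0.0002 0 0 0; 0 0 0 0 0; 0 0 0 0 0",
)

```text
time: 14.15
tool_pos: [0.5423, -0.1934, 0.0494]
orientation: [[-0.0, 0.995, -0.097], [0.0, -0.097, -0.995], [-1.0, -0.0, -0.0]]
wrist_force: [-0.5, -0.4, 0.7]
width: 0.0002
```

>>> move_arm(
  plan="0.0008 0.0001 0 0 0; 0.0008 0.0001 0 0 0; 0 0 0 0 0; 0 0 0 0 0",
)

```text
time: 14.65
tool_pos: [0.5427, -0.1935, 0.0482]
orientation: [[0.0, 0.995, -0.097], [-0.0, -0.097, -0.995], [-1.0, 0.0, 0.0]]
wrist_force: [-0.5, -0.7, 4.4]
width: 0.0001
```

>>> move_arm(
  plan="0.0008 0.0001 0 0 0; 0.0008 0.0001 0 0 0; 0 0 0 0 0; 0 0 0 0 0",
)

```text
time: 15.15
tool_pos: [0.5429, -0.1936, 0.0476]
orientation: [[0.0, 0.995, -0.097], [-0.0, -0.097, -0.995], [-1.0, 0.001, 0.0]]
wrist_force: [-4.2, 1.7, 11.6]
width: 0.0
```

```bash
python3 go.py .5395 -.1931 .055 -.097;python3 - <<'E'
from h import *
for n in("scene",):
    im=vision.get_image(n)[:,:,::-1]; cv2.imwrite("pics/scene6full.png",im)
    a=im[165:245,295:385];a=cv2.resize(a,None,fx=8,fy=8,interpolation=cv2.INTER_CUBIC)
    cv2.imwrite(f"pics/{n}6.png",a)
E
```

```text
t 15.15 pos [ 0.5429 -0.1936  0.0476] yaw -0.097 tool-shift [-0.0074 -0.0035 -0.0002] turn 0.0
shift if turned first [-0.0074 -0.0035 -0.0002]
q [-0.455  0.363 -0.357  0.85  -0.     1.213] F [-4.24  1.71 11.57] T [0.306 0.667 0.011] w 0.0
```

View pics/scene6.png

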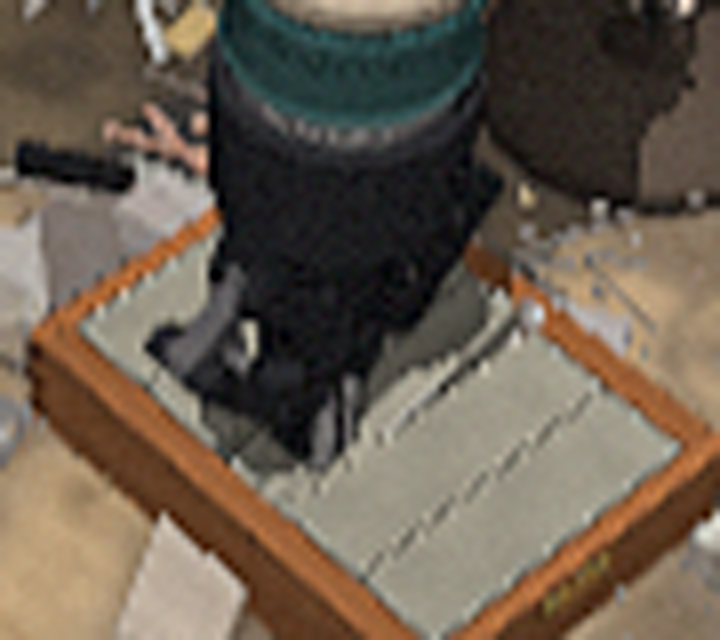

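>>> move_arm(
  plan="-0.0012 0 0 0 0; 0 0.0007 0 0 0; 0.0005 0.0007 0 0 0; 0 0 0 0 0; 0 0 0 0 0",
)

```text
time: 15.82
tool_pos: [0.5431, -0.1936, 0.0477]
orientation: [[-0.002, 0.995, -0.097], [-0.0, -0.097, -0.995], [-1.0, -0.002, 0.0]]
wrist_force: [-4.8, 1.3, 11.4]
width: -0.0
```

>>> move_arm(
  plan="-0.0015 -0.001 0 0 0; -0.002 0 0 0 0; -0.003 0 0 0 0; -0.006 0 0 0 0; -0.02 0 0 0 0; -0.04 0 0 0 0; -0.05 0 0 0 0; 0 -0.04 0 0 0; 0 -0.04 0 0 0; 0 0 0 0 0",
)

```text
time: 17.08
tool_pos: [0.4607, -0.1847, 0.1692]
orientation: [[-0.002, 0.995, -0.098], [0.001, -0.098, -0.995], [-1.0, -0.002, -0.001]]
wrist_force: [0.2, -0.1, -0.1]
width: 0.0002
```

```bash
python3 go.py .5395 -.1931 .055 1.474;python3 - <<'E'
from h import *
for n,f in(("scene",8),("top",6)):
    im=vision.get_image(n)[:,:,::-1]; cv2.imwrite(f"pics/{n}7full.png",im)
    c=proj(n,[[.5713,-.1965,.044]])[0].astype(int)
    a=im[c[1]-35:c[1]+35,c[0]-45:c[0]+45];a=cv2.resize(a,None,fx=8,fy=8,interpolation=cv2.INTER_CUBIC)
    cv2.imwrite(f"pics/{n}7.png",a)
E
```

```text
t 17.075 pos [ 0.4607 -0.1847  0.1692] yaw -0.098 tool-shift [0.1141 0.0795 0.0007] turn -1.572
shift if turned first [ 0.1142 -0.0007  0.0793]
q [-0.512  0.103 -0.399  1.071 -0.     1.157] F [ 0.25 -0.11 -0.14] T [ 0.006 -0.045 -0.066] w 0.0002
```

View pics/scene7.png

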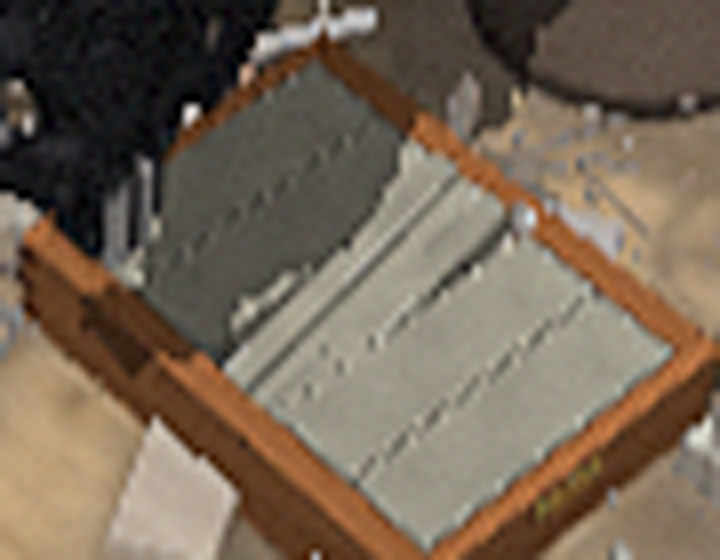

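View pics/top7.png

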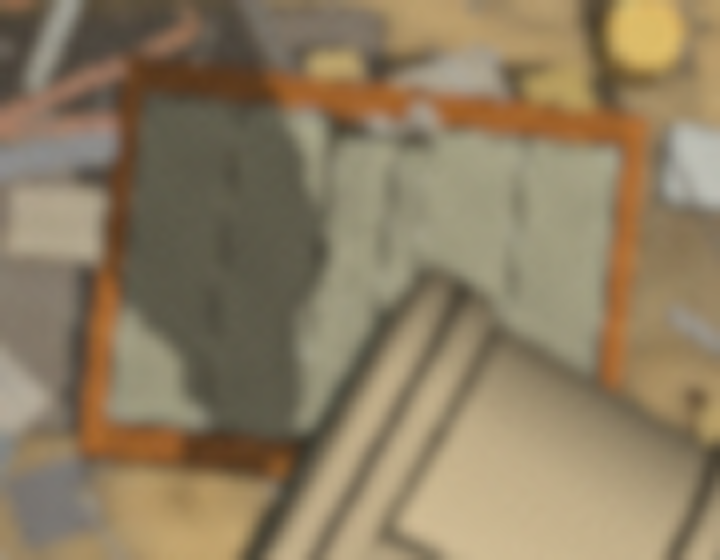

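```bash
cat > ov.py <<'E'
from h import *
def T(u,v,z): return [.5713+u*.9953+v*.0968,-.1965-u*.0968+v*.9953,z]
def stone(th,s=0.):
    # corners top face; pivot at u=-.0015, z=.026 ; stone shifted +s
    out=[]
    for u in(-.055,.055):
        for v in(-.016,.016):
            for h in(0.,.018):
                du=u+s+.0015; x=du*np.cos(th)-h*np.sin(th)-.0015; z=du*np.sin(th)+h*np.cos(th)+.026
                out.append(T(x,v,z))
    return np.array(out) # idx: u*4+v*2+h
import sys
for n in("scene","top"):
    im=cv2.imread(f"pics/{n}7full.png"); c=proj(n,[[.5713,-.1965,.044]])[0].astype(int); o=np.array([c[0]-45,c[1]-35])
    a=cv2.resize(im[c[1]-35:c[1]+35,c[0]-45:c[0]+45],None,fx=8,fy=8,interpolation=cv2.INTER_CUBIC)
    for th,s,col in((.36,.002,(0,0,255)),(.25,.0015,(255,0,0))):
        q=((proj(n,stone(th,s))-o+.5)*8).astype(int)
        for i,j in((1,3),(1,5),(3,7),(5,7),(4,5),(6,7),(4,6)): cv2.line(a,tuple(map(int,q[i])),tuple(map(int,q[j])),col,1)
    cv2.imwrite(f"pics/{n}7o.png",a)
E
python3 ov.py
```

```text
(no output)
```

View pics/scene7o.png

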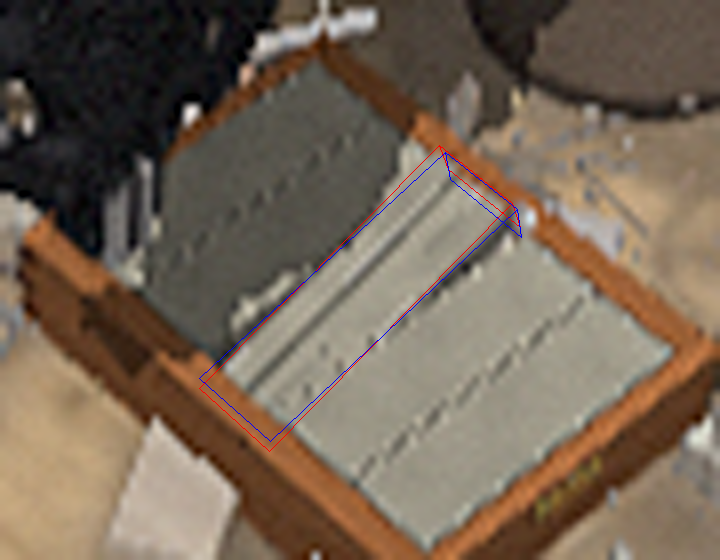

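View pics/top7o.png

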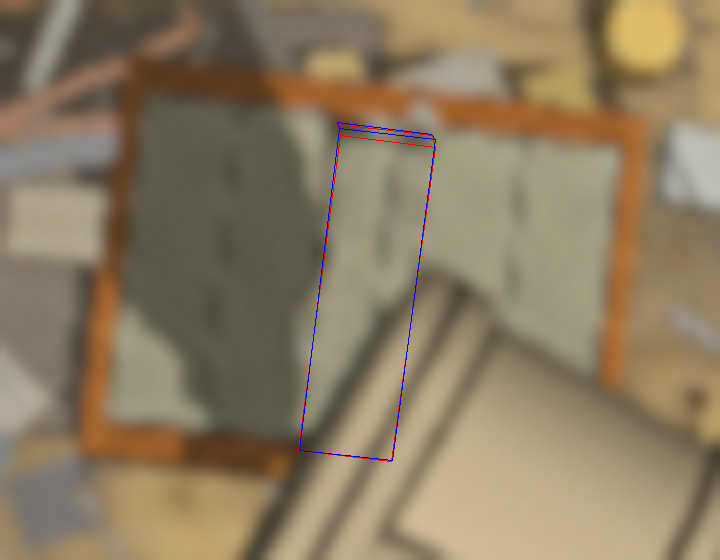

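The stone stays tipped with its far end raised. The 0.36 rad model (red) fits: raised right corner at about (507,210), and the plain stones look level. Now I'll turn for the grasp.

>>> move_arm(
  plan="0 0 0 -0.175 0.6; 0 0 0 -0.175 0.6; 0 0 0 -0.175 0.6; 0 0 0 -0.175 0.6; 0 0 0 -0.175 0.6; 0 0 0 -0.175 0.6; 0 0 0 -0.175 0.6; 0 0 0 -0.175 0.6; 0 0 0 -0.172 0.6; 0 0 0 0 0.6",
)

```text
time: 18.42
tool_pos: [0.4649, -0.1862, 0.1696]
orientation: [[0.001, 0.097, 0.995], [-0.0, 0.995, -0.097], [-1.0, -0.0, 0.001]]
wrist_force: [0.1, -0.1, -0.0]
width: 0.0509
```

```bash
python3 go.py .6111 -.2004 .09 1.474
```

```text
t 18.425 pos [ 0.4649 -0.1862  0.1696] yaw 1.4735 tool-shift [7.980e-02 1.000e-04 1.468e-01] turn -0.0005
shift if turned first [ 0.0796 -0.      0.1469]
q [-0.51   0.108 -0.392  1.069  0.    -0.413] F [ 0.1  -0.13 -0.02] T [ 0.007 -0.044  0.028] w 0.0509
```

>>> move_arm(
  plan="0 0 0.025 0 0.6; 0 0 0.04 0 0.6; 0 0 0.04 0 0.6; 0 0 0.03 0 0.6; 0 0 0.012 0 0.6; 0.02 0 0 0 0.6; 0.04 0 0 0 0.6; 0.02 0 0 0 0.6; 0 0 0 0 0.6; 0 0 0 0 0.6",
)

```text
time: 19.68
tool_pos: [0.6103, -0.2001, 0.0905]
orientation: [[0.001, 0.096, 0.995], [-0.001, 0.995, -0.096], [-1.0, -0.0, 0.001]]
wrist_force: [-0.2, -0.4, 0.3]
width: 0.051
```

```bash
python3 go.py .6111 -.2004 .0545 1.474;python3 - <<'E'
from h import *
for n,f in(("scene",8),):
    im=vision.get_image(n)[:,:,::-1]; cv2.imwrite(f"pics/{n}8full.png",im)
    c=proj(n,[[.5713,-.1965,.044]])[0].astype(int)
    a=im[c[1]-45:c[1]+30,c[0]-45:c[0]+45];a=cv2.resize(a,None,fx=8,fy=8,interpolation=cv2.INTER_CUBIC)
    cv2.imwrite(f"pics/{n}8.png",a)
E
```

```text
t 19.675 pos [ 0.6103 -0.2001  0.0905] yaw 1.4742 tool-shift [ 0.036  -0.0002  0.0008] turn 0.0002
shift if turned first [ 0.036  -0.0002  0.0009]
q [-0.417  0.416 -0.168  0.985 -0.    -0.321] F [-0.19 -0.44  0.27] T [-0.008  0.004  0.057] w 0.051
```

View pics/scene8.png

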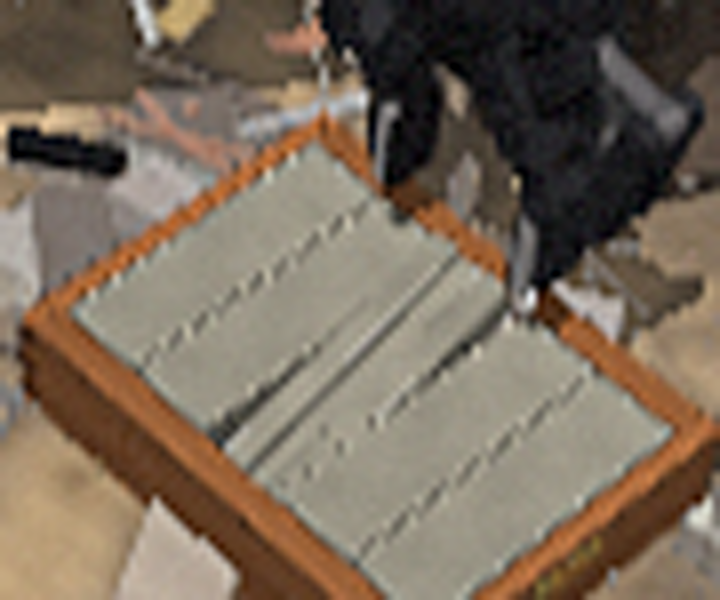

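The fingers, at (395,165) and (525,280), straddle the raised end, and the plain stones are level. Lowering.

>>> move_arm(
  plan="0.02 0 0 0 0.6; 0.012 0 0 0 0.6; 0.003 0 0 0 0.6; 0 0 0 0 0.6; 0 0 0 0 0.6",
)

```text
time: 20.35
tool_pos: [0.6104, -0.2001, 0.0552]
orientation: [[0.001, 0.096, 0.995], [-0.001, 0.995, -0.096], [-1.0, -0.0, 0.001]]
wrist_force: [-0.3, -0.4, -0.5]
width: 0.0509
```

```bash
python3 go.py .6111 -.2004 .0545 1.474;python3 - <<'E'
from h import *
for n,f in(("scene",8),):
    im=vision.get_image(n)[:,:,::-1]; cv2.imwrite(f"pics/{n}9full.png",im)
    c=proj(n,[[.5713,-.1965,.044]])[0].astype(int)
    a=im[c[1]-45:c[1]+30,c[0]-45:c[0]+45];a=cv2.resize(a,None,fx=8,fy=8,interpolation=cv2.INTER_CUBIC)
    cv2.imwrite(f"pics/{n}9.png",a)
E
```

```text
t 20.35 pos [ 0.6104 -0.2001  0.0552] yaw 1.475 tool-shift [ 0.0007 -0.0003  0.0008] turn 0.001
shift if turned first [ 0.0007 -0.0003  0.0008]
q [-0.417  0.452 -0.198  0.919  0.    -0.321] F [-0.34 -0.39 -0.51] T [-0.031  0.044  0.025] w 0.0509
```

View pics/scene9.png

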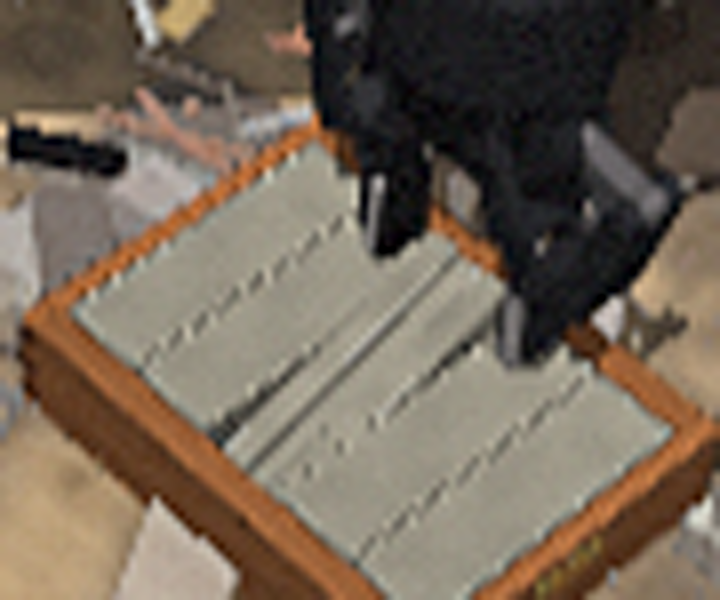

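>>> move_arm(
  plan="0 0 0 0 0.42; 0 0 0 0 0.42; 0 0 0 0 0.42",
  newtons=20,
)

```text
time: 20.78
tool_pos: [0.6098, -0.1998, 0.0545]
orientation: [[0.0, 0.096, 0.995], [-0.0, 0.995, -0.096], [-1.0, -0.0, 0.0]]
wrist_force: [0.4, 0.1, -0.2]
width: 0.036
```

```bash
python3 go.py .6111 -.2004 .0545 1.474;python3 - <<'E'
from h import *
for n,f in(("scene",8),):
    im=vision.get_image(n)[:,:,::-1]
    c=proj(n,[[.5713,-.1965,.044]])[0].astype(int)
    a=im[c[1]-35:c[1]+15,c[0]-15:c[0]+35];a=cv2.resize(a,None,fx=12,fy=12,interpolation=cv2.INTER_CUBIC)
    cv2.imwrite(f"pics/{n}10.png",a)
E
```

```text
t 20.775 pos [ 0.6098 -0.1998  0.0545] yaw 1.475 tool-shift [-0.     -0.0005  0.0013] turn 0.001
shift if turned first [-0.     -0.0005  0.0013]
q [-0.417  0.453 -0.198  0.919  0.    -0.322] F [ 0.39  0.05 -0.18] T [-0.01   0.017 -0.012] w 0.036
```

View pics/scene10.png

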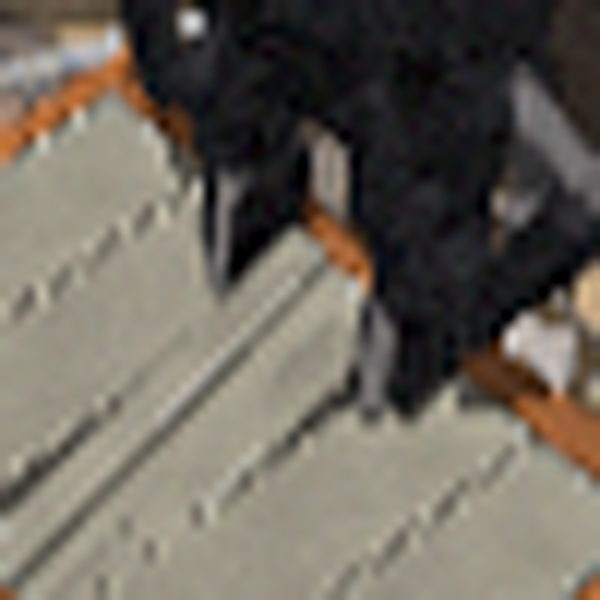

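>>> move_arm(
  plan="0 0 0 0 0.36; 0 0 0 0 0.3; 0 0 0 0 0.3; 0 0 0 0 0.3",
  newtons=20,
)

```text
time: 21.32
tool_pos: [0.6098, -0.1998, 0.0545]
orientation: [[0.0, 0.096, 0.995], [-0.0, 0.995, -0.096], [-1.0, -0.0, 0.0]]
wrist_force: [-0.6, -0.5, 2.3]
width: 0.0314
```

```bash
python3 go.py .6111 -.2004 .0545 1.474
```

```text
t 21.325 pos [ 0.6098 -0.1998  0.0545] yaw 1.4749 tool-shift [ 0.     -0.0004  0.0014] turn 0.0009
shift if turned first [ 0.     -0.0004  0.0014]
q [-0.417  0.453 -0.198  0.919 -0.    -0.321] F [-0.56 -0.55  2.34] T [0.04  0.115 0.021] w 0.0314
```

Gripped, width about 32 mm with low side forces. I'll firm the grip and lift straight up.

>>> move_arm(
  plan="0 0 0 0 0.2; 0 0 0 0 0.2; -0.003 0 0 0 0.2; -0.004 0 0 0 0.2; -0.006 0 0 0 0.2; 0 0 0 0 0.2",
  newtons=50,
)

```text
time: 22.08
tool_pos: [0.6103, -0.2, 0.0682]
orientation: [[0.001, 0.096, 0.995], [-0.001, 0.995, -0.096], [-1.0, -0.0, 0.001]]
wrist_force: [0.2, 0.0, -1.3]
width: 0.0308
```

```bash
python3 go.py .6111 -.2004 .0545 1.474
```

```text
t 22.075 pos [ 0.6103 -0.2     0.0682] yaw 1.475 tool-shift [ 0.0137 -0.0003  0.0008] turn 0.001
shift if turned first [ 0.0137 -0.0003  0.0008]
q [-0.417  0.439 -0.187  0.944 -0.    -0.322] F [ 0.17  0.05 -1.28] T [ 0.009 -0.069 -0.022] w 0.0308
```

Fz = −1.3 N matches the stone's weight. Lifting on.

>>> move_arm(
  plan="-0.01 0 0 0 0.2; -0.015 0 0 0 0.2; -0.02 0 0 0 0.2; -0.03 0 0 0 0.2; -0.03 0 0 0 0.2; -0.015 0 0 0 0.2; 0 0 0 0 0.2; 0 0 0 0 0.2",
)

```text
time: 23.08
tool_pos: [0.6089, -0.1995, 0.1862]
orientation: [[-0.002, 0.096, 0.995], [0.001, 0.995, -0.096], [-1.0, 0.001, -0.002]]
wrist_force: [0.2, -0.3, -1.4]
width: 0.0309
```

```bash
python3 go.py .476 .1885 .17 2.388;python3 - <<'E'
from h import *
for n,f in(("scene",8),):
    im=vision.get_image(n)[:,:,::-1]; cv2.imwrite(f"pics/{n}11full.png",im)
    a=im[120:260,270:440];a=cv2.resize(a,None,fx=4.5,fy=4.2,interpolation=cv2.INTER_CUBIC)
    cv2.imwrite(f"pics/{n}11.png",a)
E
```

```text
t 23.075 pos [ 0.6089 -0.1995  0.1862] yaw 1.475 tool-shift [ 0.0168  0.3734 -0.1694] turn -0.913
shift if turned first [0.0162 0.3624 0.192 ]
q [-0.417  0.338 -0.064  1.171 -0.    -0.322] F [ 0.18 -0.31 -1.38] T [ 0.009 -0.053  0.029] w 0.0309
```

View pics/scene11.png

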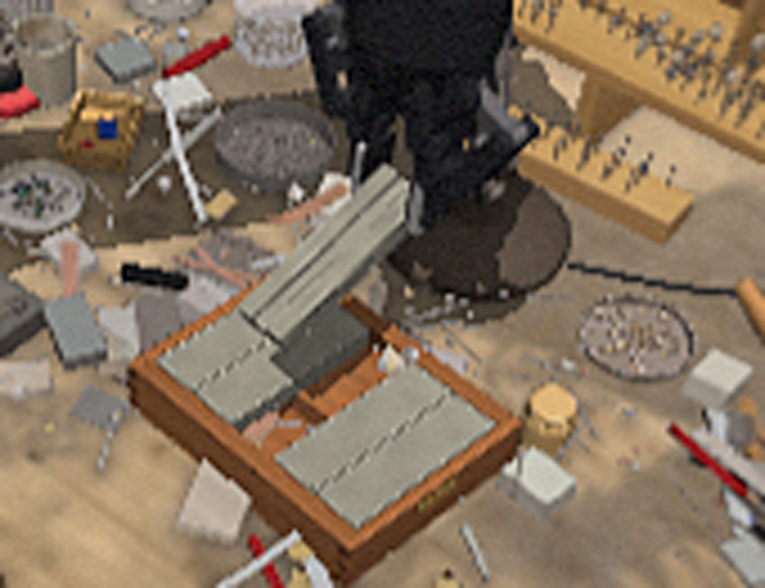

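The stone is held at its raised end with its low end hanging toward the robot. The four plain stones are level in the case. Moving to the block.

```bash
python3 go.py .4988 .2129 .186 2.388
```

```text
t 23.125 pos [ 0.6087 -0.1993  0.1858] yaw 1.475 tool-shift [ 0.0006  0.3998 -0.1489] turn -0.913
shift if turned first [-2.000e-04  3.622e-01  2.254e-01]
q [-0.417  0.338 -0.064  1.171 -0.    -0.322] F [-0.48  0.39 -1.89] T [-0.014 -0.008  0.041] w 0.0308
```

>>> move_arm(
  plan="0 0.02 -0.0075 0 0.2; 0 0.035 -0.013 0 0.2; 0 0.045 -0.017 0 0.2; 0 0.05 -0.0185 0 0.2; 0 0.05 -0.0185 0 0.2; 0 0.05 -0.0185 0 0.2; 0 0.05 -0.0185 0 0.2; 0 0.045 -0.017 0 0.2; 0 0.035 -0.013 0 0.2; 0 0.02 -0.0075 0 0.2",
)

```text
time: 24.38
tool_pos: [0.4972, 0.2149, 0.1865]
orientation: [[-0.002, 0.093, 0.996], [-0.0, 0.996, -0.093], [-1.0, -0.0, -0.002]]
wrist_force: [-0.2, -0.7, -1.5]
width: 0.0309
```

>>> move_arm(
  plan="0 0 0 -0.1 0.2; 0 0 0 -0.15 0.2; 0 0 0 -0.15 0.2; 0 0 0 -0.15 0.2; 0 0 0 -0.15 0.2; 0 0 0 -0.13 0.2; 0 0 0 -0.083 0.2; 0 0 0 0 0.2; 0 0 0 0 0.2",
)

```text
time: 25.5
tool_pos: [0.4988, 0.2129, 0.187]
orientation: [[-0.001, -0.729, 0.685], [-0.0, 0.685, 0.729], [-1.0, 0.001, -0.001]]
wrist_force: [0.1, 0.0, -1.4]
width: 0.0309
```

```bash
python3 go.py .4988 .2129 .08 2.388;python3 - <<'E'
from h import *
for n,f in(("scene",8),):
    im=vision.get_image(n)[:,:,::-1]; cv2.imwrite(f"pics/{n}12full.png",im)
    a=im[80:220,140:310];a=cv2.resize(a,None,fx=4.2,fy=4.2,interpolation=cv2.INTER_CUBIC)
    cv2.imwrite(f"pics/{n}12.png",a)
E
```

```text
t 25.5 pos [0.4988 0.2129 0.187 ] yaw 2.3874 tool-shift [ 1.07e-01 -1.00e-04  1.00e-04] turn -0.0006
shift if turned first [ 0.107  0.    -0.   ]
q [ 0.284  0.168 -0.283  1.12   0.    -0.532] F [ 0.08  0.04 -1.36] T [ 0.008 -0.042  0.032] w 0.0309
```

View pics/scene12.png

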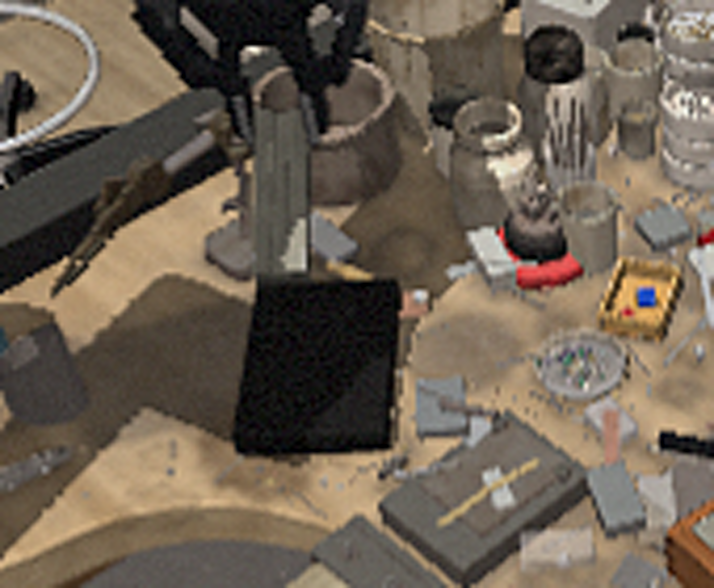

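```bash
python3 - <<'E'
from h import *
o=np.array([140,80])
for X in([.4988,.2129,.187],[.4988,.2129,.04],[.476,.1885,.022],[.438,.148,.14],[.438,.148,.022]): print(X,((proj("scene",X)[0]-o+.5)*4.2).round())
E
```

```text
[0.4988, 0.2129, 0.187] [280. 126.]
[0.4988, 0.2129, 0.04] [322. 301.]
[0.476, 0.1885, 0.022] [323. 354.]
[0.438, 0.148, 0.14] [281. 280.]
[0.438, 0.148, 0.022] [316. 414.]
```

Perspective accounts for the apparent offset, so the stone is centred over the block. Lowering.

>>> move_arm(
  plan="0.015 0 0 0 0.2; 0.03 0 0 0 0.2; 0.03 0 0 0 0.2; 0.02 0 0 0 0.2; 0.01 0 0 0 0.2; 0.005 0 0 0 0.2; 0 0 0 0 0.2; 0 0 0 0 0.2",
)

```text
time: 26.55
tool_pos: [0.5005, 0.2128, 0.0783]
orientation: [[0.002, -0.729, 0.684], [0.0, 0.684, 0.729], [-1.0, -0.001, 0.001]]
wrist_force: [0.4, -0.4, -0.1]
width: 0.0304
```

>>> move_arm(
  plan="0.003 0 0 0 0.2; 0 0 0 0 0.2; 0 0 0 0 0.2",
)

```text
time: 26.92
tool_pos: [0.4997, 0.2126, 0.0745]
orientation: [[0.0, -0.729, 0.684], [0.0, 0.684, 0.729], [-1.0, -0.0, 0.0]]
wrist_force: [0.2, -0.2, -1.1]
width: 0.0308
```

>>> move_arm(
  plan="0.002 0 0 0 0.2; 0 0 0 0 0.2; 0 0 0 0 0.2",
)

```text
time: 27.3
tool_pos: [0.5003, 0.2129, 0.0729]
orientation: [[0.001, -0.729, 0.684], [0.001, 0.684, 0.729], [-1.0, -0.0, 0.001]]
wrist_force: [0.9, 1.0, 0.8]
width: 0.0309
```

```bash
python3 go.py .4988 .2129 .07 2.388;python3 - <<'E'
from h import *
for n,f in(("scene",8),):
    im=vision.get_image(n)[:,:,::-1]; cv2.imwrite(f"pics/{n}13full.png",im)
    a=im[110:210,160:280];a=cv2.resize(a,None,fx=6,fy=6,interpolation=cv2.INTER_CUBIC)
    cv2.imwrite(f"pics/{n}13.png",a)
E
```

```text
t 27.3 pos [0.5003 0.2129 0.0729] yaw 2.388 tool-shift [ 0.0029  0.0011 -0.001 ] turn 0.0
shift if turned first [ 0.0029  0.0011 -0.001 ]
q [ 0.283  0.282 -0.409  0.879  0.    -0.534] F [0.88 1.04 0.81] T [ 0.142 -0.013 -0.069] w 0.0309
```

View pics/scene13.png

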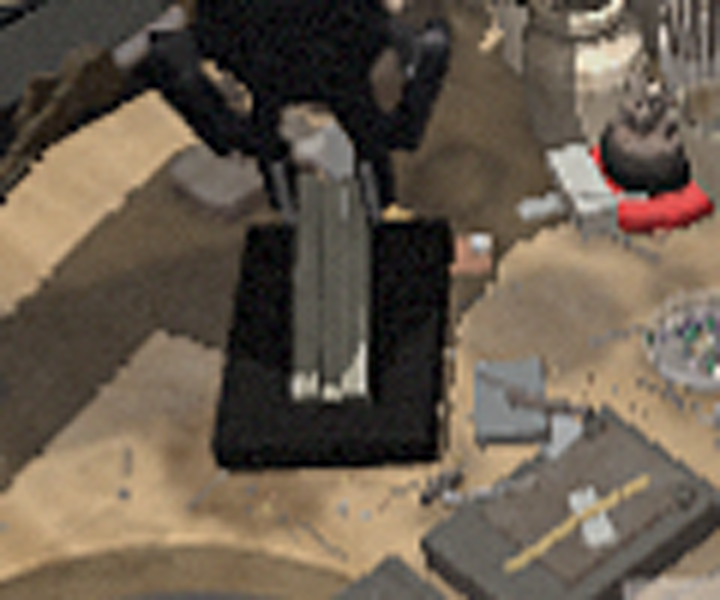

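The low end has touched the block near (330,390), with the stone centred widthwise. Now I'll lower along the arc so the stone pivots flat in the pads.

>>> move_arm(
  plan="0.0022 0 0.001 0 0.2; 0.0022 0 0.001 0 0.2; 0.003 0 0.0014 0 0.2; 0.003 0 0.0014 0 0.2; 0.003 0 0.001 0 0.2; 0 0 0 0 0.2",
  newtons=30,
)

```text
time: 28.1
tool_pos: [0.5054, 0.2178, 0.06]
orientation: [[0.003, -0.729, 0.684], [0.002, 0.684, 0.729], [-1.0, -0.001, 0.003]]
wrist_force: [2.0, 2.8, 5.7]
width: 0.0306
```

```bash
python3 go.py .5058 .2203 .0345 2.388;python3 - <<'E'
from h import *
for n,f in(("scene",8),):
    im=vision.get_image(n)[:,:,::-1]; cv2.imwrite(f"pics/{n}14full.png",im)
    a=im[110:210,160:280];a=cv2.resize(a,None,fx=6,fy=6,interpolation=cv2.INTER_CUBIC)
    cv2.imwrite(f"pics/{n}14.png",a)
E
```

```text
t 28.1 pos [0.5054 0.2178 0.06  ] yaw 2.3883 tool-shift [0.0255 0.0014 0.0021] turn 0.0003
shift if turned first [0.0255 0.0014 0.0021]
q [ 0.289  0.306 -0.408  0.854  0.001 -0.528] F [1.97 2.77 5.71] T [ 0.235  0.07  -0.067] w 0.0306
```

View pics/scene14.png

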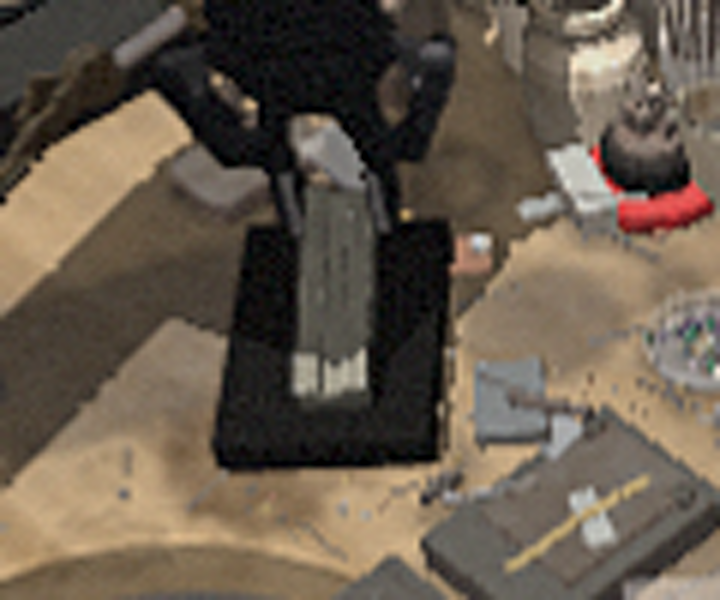

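>>> move_arm(
  plan="0.003 0 0.001 0 0.2; 0.003 0 0.001 0 0.2; 0.003 0 0.0008 0 0.2; 0.003 0 0.0008 0 0.2; 0.002 0 0.0004 0 0.2; 0 0 0 0 0.2",
)

```text
time: 28.9
tool_pos: [0.5088, 0.2209, 0.0463]
orientation: [[0.004, -0.729, 0.684], [0.002, 0.684, 0.729], [-1.0, -0.002, 0.004]]
wrist_force: [1.5, 3.5, 5.7]
width: 0.0308
```

```bash
python3 go.py .5058 .2203 .0345 2.388;python3 - <<'E'
from h import *
for n,f in(("scene",8),):
    im=vision.get_image(n)[:,:,::-1]; cv2.imwrite(f"pics/{n}15full.png",im)
    a=im[110:210,160:280];a=cv2.resize(a,None,fx=6,fy=6,interpolation=cv2.INTER_CUBIC)
    cv2.imwrite(f"pics/{n}15.png",a)
E
```

```text
t 28.9 pos [0.5088 0.2209 0.0463] yaw 2.3883 tool-shift [ 0.0118  0.0019 -0.0026] turn 0.0003
shift if turned first [ 0.0118  0.0018 -0.0025]
q [ 0.293  0.329 -0.41   0.826  0.001 -0.525] F [1.54 3.54 5.67] T [ 0.22  -0.029 -0.05 ] w 0.0308
```

View pics/scene15.png

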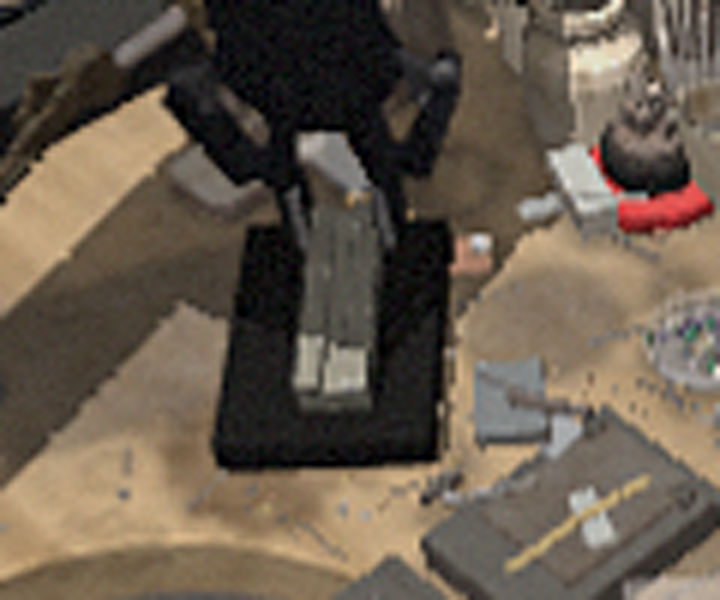

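>>> move_arm(
  plan="0.003 0 0.0004 0 0.2; 0.003 0 0.0003 0 0.2; 0.002 0 0.0002 0 0.2; 0 0 0 0 0.2; 0 0 0 0 0.2",
)

```text
time: 29.58
tool_pos: [0.5085, 0.2208, 0.0378]
orientation: [[0.003, -0.729, 0.684], [0.001, 0.684, 0.729], [-1.0, -0.002, 0.002]]
wrist_force: [4.4, 3.1, 5.6]
width: 0.0311
```

>>> move_arm(
  plan="0.0015 0 0 0 0.2; 0 0 0 0 0.2; 0 0 0 0 0.2",
)

```text
time: 29.95
tool_pos: [0.5074, 0.2204, 0.0357]
orientation: [[0.001, -0.729, 0.684], [-0.0, 0.684, 0.729], [-1.0, -0.001, 0.0]]
wrist_force: [3.1, 2.6, 3.4]
width: 0.0309
```

>>> move_arm(
  plan="0.0012 0 0 0 0.2; 0 0 0 0 0.2; 0 0 0 0 0.2",
)

```text
time: 30.32
tool_pos: [0.5073, 0.2205, 0.0344]
orientation: [[0.0, -0.729, 0.684], [0.0, 0.684, 0.729], [-1.0, -0.0, 0.0]]
wrist_force: [2.7, 2.9, 5.6]
width: 0.0308
```

```bash
python3 go.py .5058 .2203 .0345 2.388;python3 - <<'E'
from h import *
for n,f in(("scene",8),):
    im=vision.get_image(n)[:,:,::-1]; cv2.imwrite(f"pics/{n}16full.png",im)
    a=im[130:205,180:270];a=cv2.resize(a,None,fx=8,fy=8,interpolation=cv2.INTER_CUBIC)
    cv2.imwrite(f"pics/{n}16.png",a)
E
```

```text
t 30.325 pos [0.5073 0.2205 0.0344] yaw 2.388 tool-shift [-0.0001  0.0009 -0.0011] turn -0.0
shift if turned first [-0.0001  0.0009 -0.0011]
q [ 0.293  0.345 -0.419  0.806  0.    -0.524] F [2.73 2.94 5.56] T [ 0.105 -0.306  0.042] w 0.0308
```

View pics/scene16.png

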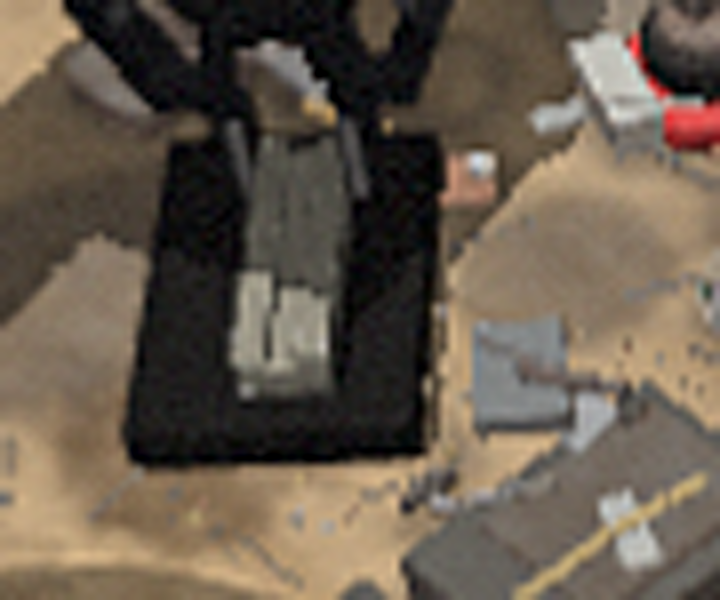

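>>> move_arm(
  plan="0.001 0 0 0 0.2; 0 0 0 0 0.2; 0 0 0 0 0.2",
)

```text
time: 30.75
tool_pos: [0.5072, 0.2205, 0.0336]
orientation: [[0.0, -0.729, 0.684], [0.0, 0.684, 0.729], [-1.0, -0.0, 0.0]]
wrist_force: [2.1, 2.6, 6.1]
width: 0.0311
```

>>> move_arm(
  plan="0.001 0 0 0 0.2; 0 0 0 0 0.2; 0 0 0 0 0.2",
)

```text
time: 31.12
tool_pos: [0.5072, 0.2206, 0.0336]
orientation: [[0.0, -0.729, 0.684], [0.0, 0.684, 0.729], [-1.0, -0.0, 0.0]]
wrist_force: [0.3, 1.6, 13.1]
width: 0.0311
```

Force jumped to 13 N with no further travel, so the stone is flat on the block. I'll ease off and release.

>>> move_arm(
  plan="-0.0013 0 0 0 0.2; 0 0 0 0 0.2; 0 0 0 0 0.4; 0 0 0 0 0.5; 0 0 0 0 0.6; 0 0 0 0 0.6; 0 0 0 0 0.6",
)

```text
time: 32.0
tool_pos: [0.5069, 0.2203, 0.0335]
orientation: [[-0.0, -0.729, 0.684], [-0.0, 0.684, 0.729], [-1.0, 0.0, -0.0]]
wrist_force: [0.2, -1.1, 0.4]
width: 0.0513
```

```bash
python3 go.py .5058 .2203 .0345 2.388
```

```text
t 32.0 pos [0.5069 0.2203 0.0335] yaw 2.3879 tool-shift [-0.001   0.0008 -0.0007] turn -0.0001
shift if turned first [-0.001   0.0008 -0.0007]
q [ 0.293  0.346 -0.42   0.805 -0.    -0.524] F [ 0.21 -1.05  0.42] T [-0.044 -0.024 -0.024] w 0.0513
```

Released. I'll retreat straight up, then move aside toward the start.

>>> move_arm(
  plan="-0.005 0 0 0 0.6; -0.015 0 0 0 0.6; -0.03 0 0 0 0.6; -0.05 0 0 0 0.6; -0.05 0 0 0 0.6; -0.03 0 0 0 0.6; 0 -0.02 0 0 0.6; 0 0 -0.03 0 0.6; 0 0 0 0 0.6; 0 0 0 0 0.6",
)

```text
time: 33.25
tool_pos: [0.5013, 0.1845, 0.2131]
orientation: [[-0.0, -0.729, 0.685], [-0.0, 0.685, 0.729], [-1.0, 0.0, -0.0]]
wrist_force: [1.6, 0.0, 0.7]
width: 0.0513
```

```bash
python3 - <<'E'
from h import *
for n in("scene","top"):
    im=vision.get_image(n)[:,:,::-1]; cv2.imwrite(f"pics/{n}17full.png",im)
im=cv2.imread("pics/scene17full.png")
a=im[130:270,170:410];cv2.imwrite("pics/scene17.png",cv2.resize(a,None,fx=3.3,fy=3.3,interpolation=cv2.INTER_CUBIC))
E
```

```text
(no output)
```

View pics/scene17.png

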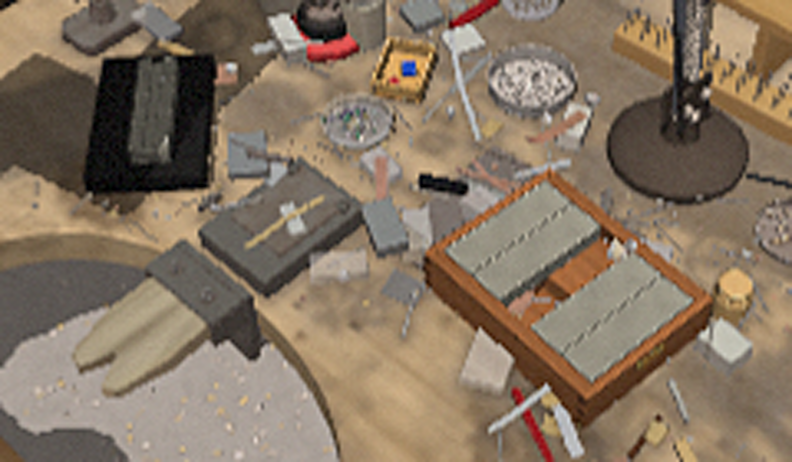

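View pics/top17full.png

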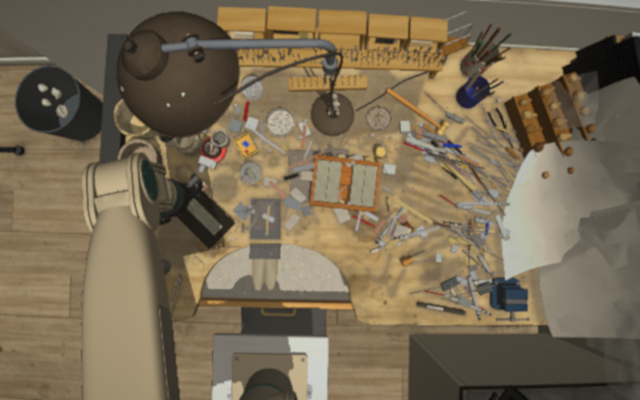

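All looks right: stones level in the case, grooved stone on the block, and the oil cup and gravers appear unmoved. One overlay check for flatness and position.

```bash
python3 - <<'E'
from h import *
im=cv2.imread("pics/scene17full.png"); o=np.array([185,135]); a=im[135:200,185:260]; a=cv2.resize(a,None,fx=9,fy=9,interpolation=cv2.INTER_CUBIC)
a=np.clip(a.astype(float)*1.8+20,0,255).astype(np.uint8)
d=np.array([.684,.729,0]); e=np.array([-.729,.684,0]); c=np.array([.5069,.2203,0])-.0436*d
print("stone centre est",c, "offset from block", (c-[.476,.1885,0])@d,(c-[.476,.1885,0])@e)
def L(C,l,w,z,col):
    P=[C+sx*l/2*d+sy*w/2*e+[0,0,z] for sx,sy in((-1,-1),(1,-1),(1,1),(-1,1))]
    q=((proj("scene",P)-o+.5)*9).astype(np.int32); cv2.polylines(a,[q],True,col,1)
L(c,.11,.032,.040,(0,0,255)); L(np.array([.476,.1885,0]),.15,.1,.022,(0,255,0))
cv2.imwrite("pics/chk.png",a)
E
```

```text
stone centre est [0.4770776 0.1885156 0.       ] offset from block 0.0007484508000000116 -0.0007749000000000056
```

View pics/chk.png

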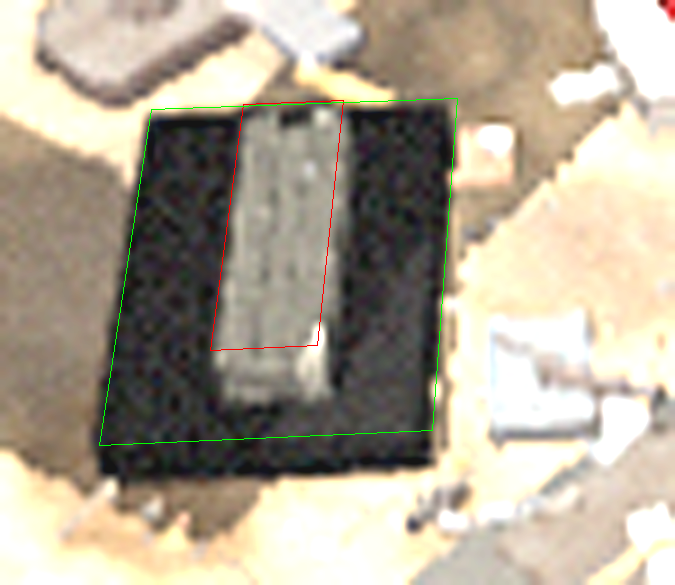

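```bash
python3 - <<'E'
from cell import env
print(env.finish_job(), env.read_state()["time"])
E
```

```text
the job is handed in; nothing more can be done
the job is handed in; nothing more can be done
```

The grooved stone is lying flat on the rubber block, groove up and lengthwise. I handed the job in at about 33 s of the 59 s allowed.

- **Feeling for the hollow:** I tried the near end first, then the far end, which was rigid (I pressed it to 16.5 N). A second press at the near end showed the stone giving there. I had at first read that end as solid, because the stone wedged against the end wall at 5–6 N after about 2 mm.
- **Tipping:** With a slight inward drag it gave freely and bottomed at about 7 mm, peaking at roughly 12 N. It then stayed tipped up by itself.
- **Taking and laying:** I gripped the raised far end, lifted it straight out and carried it over. I touched the low end down first, let the stone pivot flat in the pads, and released it once it was bearing on the block.
- **Last checks:** My reckoned centre is about 1 mm from the block's centre, leaving about 20 mm spare at each end. The four plain stones look level in the case, and the gravers and oil cup look unmoved. The robot is clear of everything.
- **Disagreement:** In the final overlay the stone shows 1–2 pixels (a few mm) nearer the robot than reckoned. Part of that is the block's own outline being about a pixel off, and it is well within the margin.

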